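# Hold the gas burner casting level over its cooker

## Task

Pick up the cast-iron gas burner by its tube, at the balance point, and carry it level to the open cooker, without knocking the cooker or disturbing the other things on the counter. Finish holding it there and do not put it down or let go: level and still about 4 cm above the cooker's rim, the round burner head centred over the cooker, with the tube straight above the notch in the wall and pointing out through it, so that I can fit the screws from below before it is let down.

Things in the scene. Friction and masses are not known exactly. Their poses are not given: they have to be found in the camera images.
- burner: Loose dark cast-iron gas burner, 0.6 to 0.9 kg, 274 mm long, lying tube level, tube roughly towards the robot: round head (diameter 100, 50 high) with a straight round tube (diameter 24, axis 26 above the underside) running in its -x direction, bare from 50 to 194 mm from the head's centre, ending in a bell mouth and brass valve. Origin: centre of the head's underside; z up
- burner_balance (a point): The burner's balance point: on the tube's axis, 89 mm from the head's centre (x = -89, y = 0, z = 26 mm in the burner's frame); same axes as the burner
- burner_valve (a point): On the burner's brass gas valve, on the tube's axis at x = -247 mm in the burner's frame. Before it comes the bell mouth (diameter 44, 194 to 230 mm from the head's centre, with a small foot below that rests on the counter); the hose nozzle ends at 274 mm
- cooker: White pressed-steel cooker body, fixed: open-topped square box 240 x 240 mm, rim 100 mm above the counter. Inside, a strap with the burner's seat, 55 mm up. The wall at its -x side, facing roughly towards the robot, has a notch for the tube. Stands left or right, the burner on the other side. Origin: centre of the underside, at counter height; z up
- cooker_rim (a point): Centre of the cooker's opening at rim height, 100 mm above the counter; same axes as the cooker
- cooker_notch (a point): Middle of the notch's mouth at rim height, 120 mm in -x from the centre of the opening. The notch is U-shaped, 40 mm wide, open at the top, its bottom 63 mm above the counter
- salt_shaker: Glass salt shaker with steel twist top, diameter 46, 84 high, standing in the lane between burner and cooker; origin at the centre of its underside. Leave it alone
- mug: White enamel mug, diameter 76, 80 high, standing in the lane between burner and cooker, nearer the robot than the shaker, its handle towards the robot; origin at the centre of its underside. Leave it alone
- wrench: Steel wrench lying flat in front of the mug, long axis roughly along x; origin under its middle. Leave it alone

How it is judged:
By the outcome, as a careful person would: the job done as asked, in the order asked, and still so for the second after the job is handed in, while the arm keeps its last pose, push and grip.
It also fails if it takes over 42 s, if anything falls off the work surface, if the arm or the gripper's body presses on something with over 40 N, if the wrist force passes 120 N, or if a joint passes its speed limit or range.

## Robot

A 6-joint arm with a two-finger parallel gripper is mounted at the origin on the work surface. World frame = base frame: x ahead of the robot, y to its left, z up, the work surface at z = 0. Lengths are in m, angles in rad, forces in N, time in s.
With the tool pointing down it reaches from about 0.3 to 0.875 m from the base axis. Payload 4.2 kg.
Tool frame: the origin (TCP) lies midway between the tips of the shut fingers; the grasp point (between the pads) lies 19 mm behind it; z points along the fingers, y is the line along which they close (so a half turn about z gives the same grasp; the last joint's range is limited). The gripper opens to 85 mm and grips with 20 to 120 N. Pads are 22 mm wide; open, the fingers measure 114 mm over their backs; the gripper's body (76 mm by 85 mm) begins 54 mm behind the grasp point. The pads swing forward as they close: fully open they stand 13 mm farther back than shut.
Start: joints at [-1.131, 0.32, 1.565, -0, 1.257, -0.02], TCP at [0.255, -0.515, 0.231] pointing down, gripper open.
Joint ranges: [-3.11, 3.11], [-0.84, 2.01], [0.21, 2.61], [-1.34, 4.49], [0.05, 2.63], [-2.56, 2.56]. Speed limits (rad/s): [2.57, 2.57, 3.14, 3.14, 3.14, 3.14].

## Interface

Orientations are given as a unit quaternion [w, x, y, z].
In Python, from station import bot gives the robot as it stands.
- The arm moves only by the shell command python3 -m crank 'ROWS' [OPENING] [FORCE]. ROWS is JSON, one flat list of numbers, 6 for each row, row after row: the shift along the tool's x, y, z in mm, then the turn, a rotation vector about the tool's x, y, z in rad. In form: [tx, ty, tz, wx, wy, wz, tx, ty, tz, wx, wy, wz, ...]. A call has 1 to 12 rows; each row shifts and turns the commanded pose from where the row before left it, along the tool's axes as they then stand; what a row does not reach is not made up. A row lasts 1/10 s, in which the tool goes at most 50 mm and 8.59 degrees, less where a joint would pass 70% of its speed; a pose out of reach is approached as far as the arm can. A call with a gripper value outside its range is refused whole. OPENING is the finger opening in mm, from 0 to 85.4, set as the call begins (- or left out, the last holds). The fingers move at their own pace and stop on an object; FORCE is the grip in N (left out, the last holds). Time passes only in rows, so rows that do not move let the fingers close. It gives the time, the measured TCP pose, the force, the opening and the grip force at its end, in the units of the state.
- bot.get_obs(): the state, without advancing time (a new reading comes with each control period).
- bot.capture(name): name is "side" or "top" or "wrist"; returns a dict with "pixels" (384x512x3 uint8, red, green, blue), "range_z" (384x512 float32, m along the optical axis (not along the pixel's ray), 0 where there is no reading), "K" (3x3 intrinsics, pixels), "dist_coeffs" ([k1, k2, p1, p2, k3] as OpenCV has them; the pictures are not rectified), "rvec" (rotation vector, rad) and "tvec" (3), from world to camera coordinates, as OpenCV has them; the wrist camera has in their place "tool_from_camera" (4x4, takes a point from camera to tool coordinates, whose origin is the TCP and whose axes are the flange's). Camera axes: x right, y down, z forward; pixel columns grow to the right and rows downward; lengths in m; the calibration is good to about 2 mm. A picture is of the moment at which its call begins: read the wrist's pose just before it.
- bot.close_job(): hands the job in; it is judged then, once.
The state is a dict: "time": time; "qpos": joint angles; "joint_vel": joint speeds; "effort": joint torques, N m; "eef_pos": TCP position; "ee_rot": TCP orientation; "contact_force": force on the tool from outside, world axes, zero at the start; "ft_torque": the same for the moment, N m; "finger_gap": opening from 0.0 (shut) to 1.0 (fully open); "grasp_force": force on a finger pad.
Only numpy, scipy, OpenCV 4.12 (cv2) and the standard library are available. Lean on these libraries where they do the work, as an engineer would, in place of code of your own. Each camera call takes 0.05 s, during which the arm holds its last target. There are 200 camera calls.

## Working session

There is one attempt and no reset: what is moved stays moved. The work goes in short steps, Python scripts to look and compute and a shell command to move; the robot and the scene stay as the last step left them, time stands still between calls to the robot, and variables do not carry over. Pictures are saved under pics/ and viewed, at most 10 in all, crops included, and the job is handed in when it is done.

```bash
mkdir -p pics
cat > h.py <<'E'
import numpy as np, cv2
from station import bot
from scipy.spatial.transform import Rotation as R
def cloud(c):
    h,w=c["range_z"].shape
    u,v=np.meshgrid(np.arange(w),np.arange(h))
    p=cv2.undistortPoints(np.stack([u,v],-1).reshape(-1,1,2).astype(np.float64),np.array(c["K"],float),np.array(c["dist_coeffs"],float)).reshape(h,w,2)
    z=c["range_z"].astype(float)
    P=np.dstack([p[...,0]*z,p[...,1]*z,z])
    if "rvec" in c:
        M=cv2.Rodrigues(np.array(c["rvec"],float))[0]
        W=(P-np.array(c["tvec"]).reshape(3))@M
    else:
        T=np.array(c["tool_from_camera"]); W=P@T[:3,:3].T+T[:3,3]
        s=bot.get_obs(); q=s["ee_rot"]
        W=W@R.from_quat([q[1],q[2],q[3],q[0]]).as_matrix().T+np.array(s["eef_pos"])
    W[z==0]=np.nan
    return W
def save(c,n,crop=None,k=1):
    im=c["pixels"][...,::-1]
    if crop: im=im[crop[1]:crop[3],crop[0]:crop[2]]
    cv2.imwrite("pics/"+n,cv2.resize(im,None,fx=k,fy=k,interpolation=cv2.INTER_CUBIC))
E
python3 - <<'E'
from h import *
print(bot.get_obs())
c=bot.capture("top"); save(c,"top.png",k=1.5); np.save("top.npy",cloud(c)); 
c=bot.capture("side"); save(c,"side.png",k=1.5); np.save("side.npy",cloud(c))
E
```

```text
{'time': 0.0, 'qpos': array([-1.13104221e+00,  3.20276597e-01,  1.56566612e+00,  1.82861529e-05,
        1.25739216e+00, -1.99635777e-02]), 'joint_vel': array([ 0.00014525, -0.00047952, -0.00033843, -0.00092974,  0.00044267,
       -0.0014906 ]), 'effort': array([-9.83521386e-04, -4.15527070e+01, -2.34162855e+01, -3.74191868e-04,
        8.23127426e-03,  1.24924190e-05]), 'eef_pos': array([ 0.25494849, -0.51486371,  0.23049606]), 'ee_rot': array([-8.53803851e-04,  9.73698839e-01,  2.27837247e-01, -1.72997986e-04]), 'contact_force': array([ 0.1377474 ,  0.6022793 , -0.43332705]), 'ft_torque': array([-0.0130046 ,  0.00960941,  0.01502457]), 'grasp_force': 0.0, 'finger_gap': 0.9991670878851646}
```

View pics/top.png

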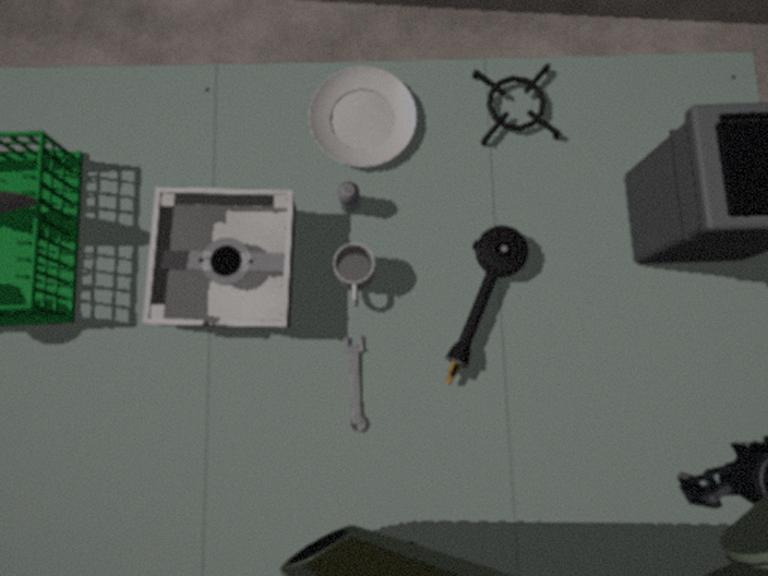

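View pics/side.png

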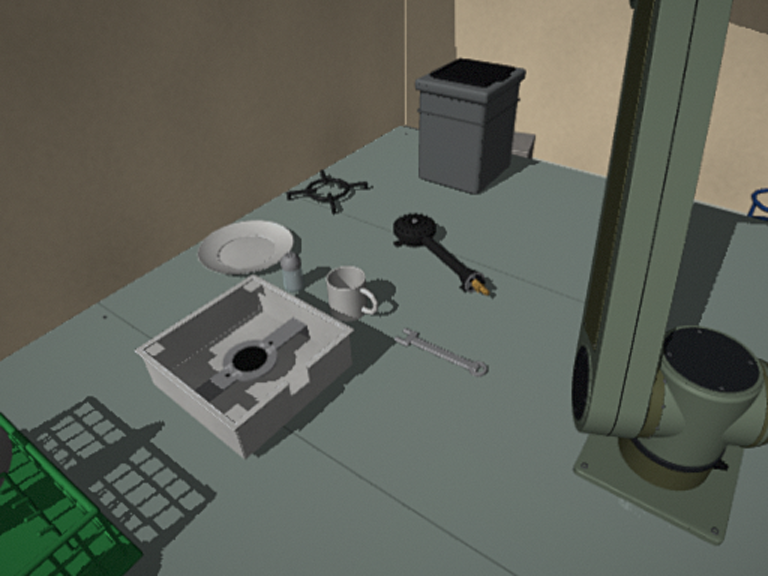

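The top view, with world +x up and +y left, shows the burner head at about (502,251) and its brass valve at (453,372). The cooker is centred near (222,257), with its notch at about (210,322). The shaker is at (348,194), the mug at (354,264) and the wrench at (357,385). Next I'll measure these from depth.

```bash
cat > m.py <<'E'
from h import *
W=np.load("top.npy")
def reg(u0,v0,u1,v1): return W[int(v0/1.5):int(v1/1.5),int(u0/1.5):int(u1/1.5)].reshape(-1,3)
t=reg(20,450,200,560); print("table z",np.nanmedian(t[:,2]))
b=reg(430,215,540,400); b=b[b[:,2]>0.012]
print("burner zmax",np.nanpercentile(b[:,2],[50,95,99]))
h=b[b[:,2]>0.041]; (cx,cy),r=cv2.minEnclosingCircle(h[:,:2].astype(np.float32)); print("head",cx,cy,r,len(h), h.mean(0))
hc=np.array([cx,cy])
d=np.linalg.norm(b[:,:2]-hc,axis=1)
tb=b[(d>.065)&(d<.185)]; top=tb[tb[:,2]>0.03]
l=cv2.fitLine(top[:,:2].astype(np.float32),cv2.DIST_HUBER,0,.001,.001).ravel(); 
dr=l[:2]*np.sign(l[0]); n=np.array([-dr[1],dr[0]])
print("tube dir yaw deg",np.degrees(np.arctan2(dr[1],dr[0])),"z",np.percentile(top[:,2],[5,50,95]),len(top))
print("head offset from line",n@(hc-l[2:]), "max extent along -dir", np.min((b[:,:2]-hc)@dr))
far=reg(430,355,480,400); far=far[far[:,2]>.01]; print("valve",np.nanmean(far,0))
c=reg(130,175,305,335); 
r_=c[(c[:,2]>.093)&(c[:,2]<.107)]
rc=cv2.minAreaRect(r_[:,:2].astype(np.float32)*1000); print("cooker rect",rc, np.median(r_[:,2]))
for nm,rg in dict(mug=(325,235,380,315),shaker=(335,178,362,212)).items():
    q=reg(*rg); q=q[q[:,2]>.06]; print(nm,cv2.minAreaRect(q[:,:2].astype(np.float32)*1000),np.nanmax(q[:,2]))
E
python3 m.py
python3 - <<'E'
from h import *
c=bot.capture("top");save(c,"cook.png",(80,110,210,235),6)
E
```

```text
table z -0.0004263392112393033
burner zmax [0.0428543  0.05142731 0.05326725]
head 0.5367394685745239 -0.23611339926719666 0.15431497991085052 934 [ 0.602294   -0.27027926  0.04725112]
tube dir yaw deg -24.720821 z [0.03372577 0.04620111 0.05169646] 1187
head offset from line 0.003477241727456004 max extent along -dir -0.16741573757954142
valve [ 0.41544837 -0.1848073   0.03905314]
cooker rect ((620.12744140625, 240.07000732421875), (254.11880493164062, 254.78709411621094), 87.42788696289062) 0.09842531493278085
mug ((597.0852661132812, 3.755504608154297), (75.38400268554688, 92.5392837524414), 56.62238693237305) 0.08435616992375916
shaker ((743.5165405273438, 7.314476013183594), (39.242427825927734, 39.73750686645508), 41.80891799926758) 0.08578590959362262
```

View pics/cook.png

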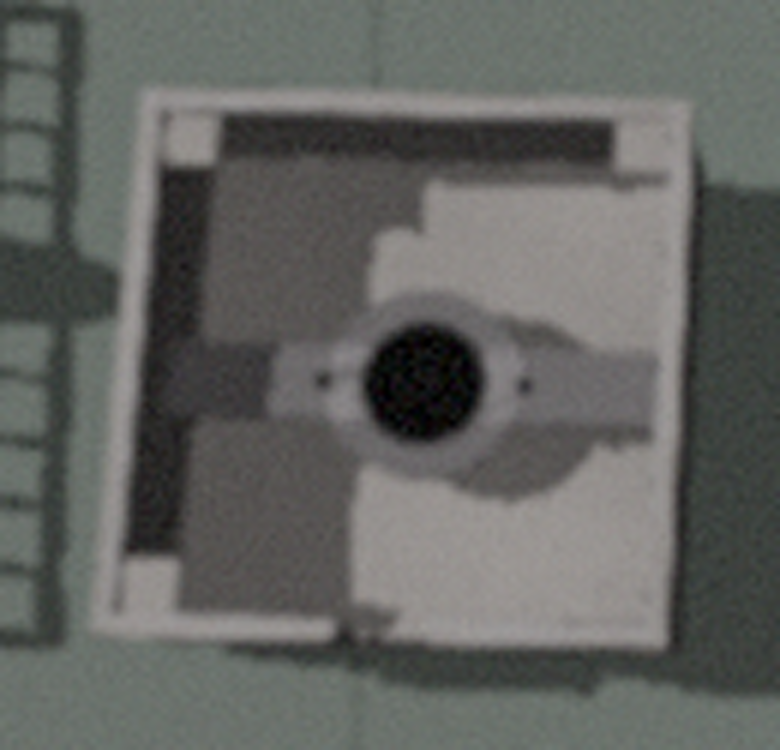

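The enlarged view shows the cooker's outer rim corners at crop TL(146,93), TR(690,103), BR(668,646) and BL(96,632). The notch runs from about 335 to 425 along the bottom wall, and the seat hole is at (424,382). Next is an enlarged view of the burner, plus these pixels cast onto the rim plane.

```bash
cat >> h.py <<'E'
def ray(c,px,z):
    p=cv2.undistortPoints(np.array(px,float).reshape(-1,1,2),np.array(c["K"],float),np.array(c["dist_coeffs"],float)).reshape(-1,2)
    M=cv2.Rodrigues(np.array(c["rvec"],float))[0]; o=-M.T@np.array(c["tvec"]).reshape(3)
    d=np.c_[p,np.ones(len(p))]@M
    return o+d*((z-o[2])/d[:,2])[:,None]
E
python3 - <<'E'
from h import *
c=bot.capture("top");save(c,"burn.png",(285,140,365,265),4.8) if 0 else None
im=c["pixels"][140:265,285:365,::-1].astype(float)*2.5
cv2.imwrite("pics/burn.png",cv2.resize(np.clip(im,0,255).astype(np.uint8),None,fx=4.8,fy=4.8,interpolation=cv2.INTER_CUBIC))
k=lambda p:[((x+.5)/6-.5+80,(y+.5)/6-.5+110) for x,y in p]
q=ray(c,k([(146,93),(690,103),(668,646),(96,632)]),.1); print(q.round(4), q.mean(0))
for i in range(4):
    e=q[(i+1)%4]-q[i]; print(np.linalg.norm(e),np.degrees(np.arctan2(e[1],e[0])))
print(ray(c,k([(424,382)]),.055), ray(c,k([(325,380),(526,385)]),.057))
W=cloud(c); g=W[205:222,115:160] 
for r in range(212,219): print(r,(W[r,130:156,2]*1000).round(0).astype(int))
E
```

```text
[[0.7483 0.3589 0.1   ]
 [0.7379 0.1093 0.1   ]
 [0.4869 0.1188 0.1   ]
 [0.4996 0.3702 0.1   ]] [0.61817332 0.23932438 0.1       ]
0.24983629317936062 -92.4045971619234
0.25113556729802006 177.82605411648063
0.2516796895690933 87.11648152621196
0.24903119035441956 -2.594093821287834
[[0.61952365 0.24029835 0.055     ]] [[0.6211396  0.28605652 0.057     ]
 [0.61645318 0.19205508 0.057     ]]
212 [23 21 20 19 26 20 23 22 20 23 23 22 26 24 25 23 20 20 22 22 20 22 21 17
 25 23]
213 [100 101  96 102 101  99  93  23  21  21  23  22  21  20  18  23  22  19
  23  25  20  98 103  96 101  94]
214 [ 96  97 102 101  97 101  98  85  78  22  19  19  17  19  22  19  24  24
  22  22  24 101  97 102 100  99]
215 [100  96 101  97 100  99  91  85  77  67  65  64  64  62  62  62  68  62
  61  62  64 100 102 100  98 101]
216 [ 45  44  44  45  44  45  48  50  66  66  51  46  53  51  51  52  53  51
  56  52  53  97  98 101  97  97]
217 [ 0 -1 -3 17 17 15 19 23 21 20 20 23 26 23 25 23 26 25 26 27 27 28 27 31
 31 29]
218 [-1 -3  1 -6  1 -2 -1 -2 -5  3  0  1 -1 -4 -6  2 -1  0  0 -1  1  1 -3 -1
  1 -4]
```

View pics/burn.png

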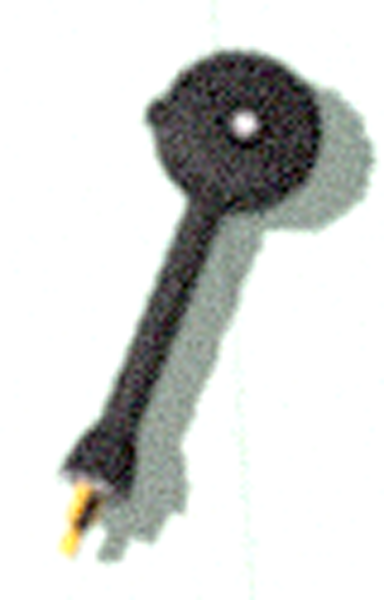

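The burner crop shows the head disc centred near (240,130) and the tube running from about (205,215) to (121,425). The bell is at (100,455) and the brass nozzle tip at (68,552). I'll segment the dark pixels to get an accurate axis.

```bash
cat > b.py <<'E'
from h import *
ims=[bot.capture("top") for _ in range(4)]; c=ims[0]
g=np.mean([i["pixels"].astype(float).mean(2) for i in ims],0)
Wz=np.nanmedian([cloud(i) for i in ims],0)
m=np.zeros(g.shape,np.uint8); m[145:262,290:360]=(g[145:262,290:360]<45)
n,lab,st,ce=cv2.connectedComponentsWithStats(m); k=1+np.argmax(st[1:,4]); m=(lab==k)
print("thr stats",np.percentile(g[145:262,290:360],[2,10,20,30]),st[k])
v,u=np.nonzero(m); P=ray(c,np.c_[u,v],.026)[:,:2]
Q=ray(c,np.c_[u,v],.05)[:,:2]
# tube rows
h0=ray(c,[[334.5,166.8]],.04)[0,:2]
d=np.linalg.norm(P-h0,axis=1); t=P[(d>.065)&(d<.18)]
l=cv2.fitLine(t.astype(np.float32),cv2.DIST_L2,0,.001,.001).ravel(); dr=l[:2]*np.sign(l[0]); nn=np.array([-dr[1],dr[0]])
print("yaw",np.degrees(np.arctan2(dr[1],dr[0])),"width est",2*np.sqrt(3)*((t-l[2:])@nn).std())
s=(P-l[2:])@dr; 
hq=Wz[m]; top=hq[hq[:,2]>.047]
dd=np.linalg.norm(top[:,:2]-h0,axis=1); top=top[dd<.06]
print("depth head",np.mean(top,0),np.percentile(top[:,:2],[1,99],axis=0),len(top))
e=Q[np.linalg.norm(Q-h0,axis=1)<.075]
print("sil. head z=.05 extremes x",e[:,0].max(),"y",e[:,1].min())
hx=top[:,:2].mean(0)
print("head lateral off line",(hx-l[2:])@nn)
# extents of the silhouette along the axis at axis height
off=hx-l[2:]; hc=l[2:]+dr*(off@dr); print("head on line",hc)
tip=ray(c,[[285+68/4.8,140+552/4.8]],.026)[0,:2]; print("tip dist from head",(tip-hc)@dr,(tip-hc)@nn)
far=((Q-hc)@dr).max(); print("far edge at z.05",far)
bell=((P-hc)@dr); 
lat=np.abs((P-hc)@nn)
for a in range(150,240,5):
    w=(bell<-a/1000)&(bell>-(a+5)/1000); print(a, round(float(lat[w].max()*1000),1) if w.any() else None,end="; ")
print("balance",hc-.089*dr)
E
python3 b.py
```

```text
thr stats [15.66666667 25.66666667 57.58333333 65.66666667] [ 299  151   54  100 1447]
yaw -24.502882 width est 0.021292321704066697
depth head [ 0.63041372 -0.28383373  0.04901692] [[ 0.59433989 -0.31873969]
 [ 0.667598   -0.2491217 ]] 520
sil. head z=.05 extremes x 0.6733820466177466 y -0.331354786657063
head lateral off line 0.0015349180542422243
head on line [ 0.62977714 -0.28523041]
tip dist from head -0.27217047827760915 -7.715802314976155e-05
far edge at z.05 0.042688839871506484
150 10.4; 155 9.4; 160 9.9; 165 9.9; 170 9.4; 175 10.3; 180 9.8; 185 10.8; 190 11.3; 195 14.1; 200 15.7; 205 17.3; 210 18.8; 215 19.3; 220 20.9; 225 18.8; 230 10.6; 235 6.5; balance [ 0.54879244 -0.24831864]
```

```bash
cat > go.py <<'E'
# usage: go.py x y z yaw N -> identical body-twist rows to get there
import sys
from h import *
from scipy.linalg import logm
x,y,z,yaw,N=map(float,sys.argv[1:6]); s=bot.get_obs(); q=s["ee_rot"]
def T(Rm,p): A=np.eye(4);A[:3,:3]=Rm;A[:3,3]=p;return A
a=np.radians(yaw); X=np.array([np.cos(a),np.sin(a),0]); Z=np.array([0,0,-1.])
A=T(R.from_quat([q[1],q[2],q[3],q[0]]).as_matrix(),s["eef_pos"]); B=T(np.c_[X,np.cross(Z,X),Z],[x,y,z])
L=np.real(logm(np.linalg.inv(A)@B))
print("t",s["time"],"pos",s["eef_pos"].round(4),"q",s["qpos"].round(2))
print("row mm",(L[:3,3]*1000/N).round(2),"rad",(np.array([L[2,1],L[0,2],L[1,0]])/N).round(4),"x",N)
E
python3 go.py 0.549 -0.248 0.19 -24.5 12
```

```text
t 0.4 pos [ 0.2552 -0.5152  0.2312] q [-1.13  0.32  1.56  0.    1.26 -0.02]
row mm [ 25.68 -22.61   3.44] rad [-0.      0.      0.0739] x 12.0
```

```bash
python3 -m crank '[26,-22.5,3.5,0,0,0.074,26,-22.5,3.5,0,0,0.074,26,-22.5,3.5,0,0,0.074,26,-22.5,3.5,0,0,0.074,26,-22.5,3.5,0,0,0.074,26,-22.5,3.5,0,0,0.074,26,-22.5,3.5,0,0,0.074,26,-22.5,3.5,0,0,0.074,26,-22.5,3.5,0,0,0.074,26,-22.5,3.5,0,0,0.074,26,-22.5,3.5,0,0,0.074,26,-22.5,3.5,0,0,0.074]' 85
python3 -m crank '[0,0,0,0,0,0,0,0,0,0,0,0,0,0,0,0,0,0]'
python3 go.py 0.549 -0.248 0.19 -24.5 2
cat > w.py <<'E'
from h import *
import sys
c=bot.capture("wrist"); 
im=c["pixels"][...,::-1].astype(float)*2; cv2.imwrite(sys.argv[1],np.clip(im,0,255).astype(np.uint8))
np.save("wr.npy",cloud(c))
E
python3 w.py pics/w1.png
```

```text
time: 1.6
eef_pos: [0.544, -0.2374, 0.1893]
ee_rot: [0.0, 0.977, -0.214, 0.0]
contact_force: [1.5, -0.1, 1.0]
finger_gap: 0.998
grasp_force: 0.0
time: 1.9
eef_pos: [0.542, -0.2387, 0.1893]
ee_rot: [0.0, 0.977, -0.212, -0.0]
contact_force: [0.1, 0.5, 1.2]
finger_gap: 0.992
grasp_force: 0.0
t 1.9 pos [ 0.542  -0.2387  0.1893] q [-0.43  0.38  1.59 -0.    1.18  1.57]
row mm [ 5.09  2.78 -0.33] rad [ 0.0002  0.0003 -0.0003] x 2.0
```

View pics/w1.png

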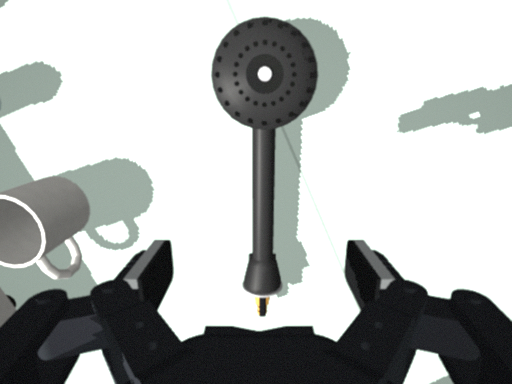

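The wrist view shows the head centre cap at (265,74), the tube centreline running through (264,130) and (262,255), and the bell end at (262,292). The tube is nearly aligned with the tool's x axis. I'll project these into the world frame.

```bash
cat > wp.py <<'E'
from h import *
from scipy import optimize
s=bot.get_obs(); c=bot.capture("wrist"); q=s["ee_rot"]; Rt=R.from_quat([q[1],q[2],q[3],q[0]]).as_matrix()
T=np.array(c["tool_from_camera"])
def wr(px,z):
    p=cv2.undistortPoints(np.array(px,float).reshape(-1,1,2),np.array(c["K"],float),np.array(c["dist_coeffs"],float)).reshape(-1,2)
    d=np.c_[p,np.ones(len(p))]@T[:3,:3].T@Rt.T; o=Rt@T[:3,3]+s["eef_pos"]
    return o+d*((z-o[2])/d[:,2])[:,None]
g=c["pixels"].astype(float).mean(2)
m=np.zeros(g.shape,np.uint8); m[10:298,205:325]=g[10:298,205:325]<60
n,lab,st,ce=cv2.connectedComponentsWithStats(m); m=lab==1+np.argmax(st[1:,4])
mid=[];wd=[]
for v in range(140,245,3):
    u=np.nonzero(m[v])[0]; mid.append((u.mean(),v)); wd.append(len(u))
print("widths",wd[::6])
P=wr(mid,.028)[:,:2]; l=cv2.fitLine(P.astype(np.float32),cv2.DIST_HUBER,0,.001,.001).ravel(); dr=l[:2]*np.sign(l[0]); nn=np.array([-dr[1],dr[0]])
print("yaw",np.degrees(np.arctan2(dr[1],dr[0])))
cap=wr([(264.7,73.8)],.05)[0]; print("cap",cap, "off line",(cap[:2]-l[2:])@nn)
bell=wr([(262,255)],.026)[0]; print("bell start dist",(bell[:2]-cap[:2])@dr)
v,u=np.nonzero(m[:120]); E=wr(np.c_[u,v],.05)[:,:2]; (cx,cy),r=cv2.minEnclosingCircle(E.astype(np.float32)); print("circle",cx,cy,r)
hc=l[2:]+dr*((cap[:2]-l[2:])@dr); print("head",hc,"balance",hc-.089*dr)
E
python3 wp.py
```

```text
widths [20, 20, 20, 19, 20, 20]
yaw -25.101042
cap [ 0.63144926 -0.28585847  0.05      ] off line 0.0007439808825548598
bell start dist -0.19361560468507433
circle 0.6305116415023804 -0.2852294445037842 0.04798450693488121
head [ 0.63113366 -0.2865322 ] balance [ 0.55053872 -0.24877698]
```

```bash
python3 go.py 0.5503 -0.2487 0.069 -25 8
```

```text
t 2.0 pos [ 0.542  -0.239   0.1896] q [-0.43  0.37  1.59 -0.    1.18  1.57]
row mm [ 1.45  0.66 15.08] rad [ 0.     -0.      0.0009] x 8.0
```

```bash
python3 -m crank '[2,1,15,0,0,0.001,2,1,15,0,0,0.001,2,1,15,0,0,0.001,2,1,15,0,0,0.001,2,1,15,0,0,0.001,1,0,15,0,0,0.001,0.5,0,15,0,0,0.001,0,0,15,0,0,0,0,0,0,0,0,0,0,0,0,0,0,0]'; python3 go.py 0.5503 -0.2487 0.008 -25 6
```

```text
time: 3.0
eef_pos: [0.5509, -0.2483, 0.0698]
ee_rot: [0.0, 0.976, -0.216, 0.0]
contact_force: [-0.8, 0.2, -0.1]
finger_gap: 0.996
grasp_force: 0.0
t 3.0 pos [ 0.5509 -0.2483  0.0698] q [-0.44  0.5   1.71 -0.    0.93  1.56]
row mm [-0.07  0.1  10.3 ] rad [ 0.     -0.      0.0001] x 6.0
```

```bash
python3 -m crank '[0,0.1,12,0,0,0,0,0.1,12,0,0,0,0,0.1,12,0,0,0,-0.2,0,12,0,0,0,0,0,9,0,0,0,0,0,4.5,0,0,0,0,0,0,0,0,0,0,0,0,0,0,0]'; python3 -m crank '[0,0,0,0,0,0,0,0,0,0,0,0,0,0,0,0,0,0,0,0,0,0,0,0,0,0,0,0,0,0,0,0,0,0,0,0,0,0,0,0,0,0,0,0,0,0,0,0,0,0,0,0,0,0]' 15 40; python3 -m crank '[0,0,0,0,0,0,0,0,0,0,0,0,0,0,0,0,0,0]' 15 100;python3 go.py 0.5503 -0.2487 0.008 -25 1
```

```text
time: 3.8
eef_pos: [0.5512, -0.2481, 0.008]
ee_rot: [0.0, 0.976, -0.216, 0.0]
contact_force: [0.3, 0.5, -1.0]
finger_gap: 0.996
grasp_force: 0.0
time: 4.7
eef_pos: [0.5511, -0.2481, 0.0082]
ee_rot: [0.0, 0.976, -0.216, 0.0]
contact_force: [-1.0, 0.6, 6.1]
finger_gap: 0.269
grasp_force: 39.3
time: 5.0
eef_pos: [0.5512, -0.2481, 0.0084]
ee_rot: [0.0, 0.976, -0.216, 0.0]
contact_force: [-1.6, 0.7, 5.6]
finger_gap: 0.248
grasp_force: 97.6
t 5.0 pos [ 0.5512 -0.2481  0.0084] q [-0.44  0.58  1.77 -0.    0.8   1.56]
row mm [-0.59  0.9   0.43] rad [ 0.0001 -0.0009  0.0011] x 1.0
```

```bash
python3 -m crank '[0,0,-2,0,0,0,0,0,-4,0,0,0,0,0,-8,0,0,0,0,0,-10,0,0,0,0,0,-10,0,0,0,0,0,-8,0,0,0,0,0,-4,0,0,0,0,0,-2,0,0,0,0,0,0,0,0,0,0,0,0,0,0,0]'
python3 - <<'E'
from h import *
s=bot.get_obs(); print(s["eef_pos"],s["contact_force"],s["ft_torque"])
q=s["ee_rot"]; Rt=R.from_quat([q[1],q[2],q[3],q[0]]).as_matrix(); print("torque in tool",Rt.T@s["ft_torque"])
c=bot.capture("side"); save(c,"lift.png",(230,110,350,210),6)
E
```

```text
time: 6.0
eef_pos: [0.5506, -0.2478, 0.0555]
ee_rot: [-0.0, 0.976, -0.216, -0.0]
contact_force: [-0.1, 0.8, -7.5]
finger_gap: 0.25
grasp_force: 98.1
[ 0.55063195 -0.24784022  0.05549591] [-0.06416517  0.82226423 -7.51712704] [-0.02351229  0.01277027  0.02704387]
torque in tool [-0.02672488 -0.00166678 -0.02702372]
```

View pics/lift.png

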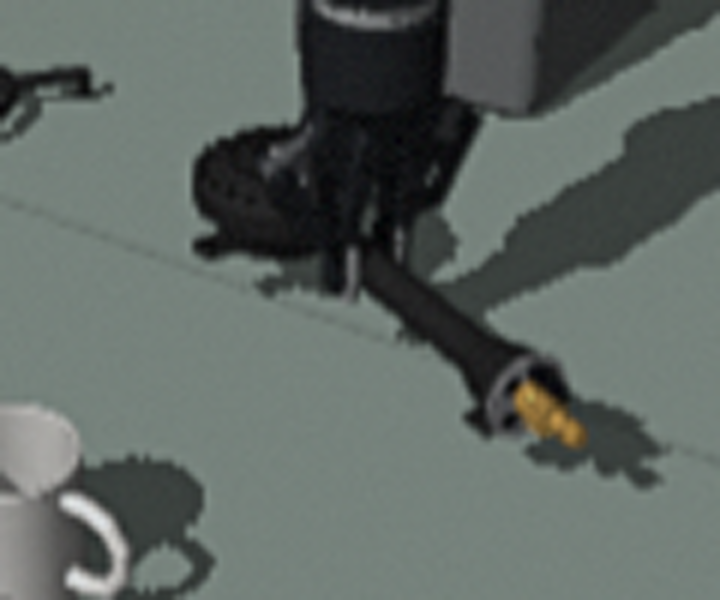

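```bash
python3 w.py pics/w2.png
```

```text
(no output)
```

View pics/w2.png

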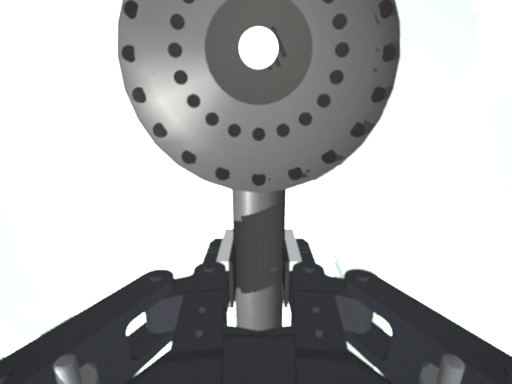

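The burner is off the counter. In the wrist view the head cap is at (258,48), and the tube is centred between the pads at (259,260). I'll check its pitch and roll from wrist depth.

```bash
cat > tilt.py <<'E'
from h import *
s=bot.get_obs(); q=s["ee_rot"]; Rt=R.from_quat([q[1],q[2],q[3],q[0]]).as_matrix()
cs=[bot.capture("wrist") for _ in range(3)]
W=np.nanmean([cloud(c) for c in cs],0); W_t=(W-s["eef_pos"])@Rt
v,u=np.mgrid[:384,:512]; r=np.hypot(u-258.5,v-48)
p=W_t[(r<49)&(r>26)]; p=p[np.isfinite(p[:,2])]
co=np.linalg.lstsq(np.c_[p[:,0],p[:,1],np.ones(len(p))],p[:,2],rcond=None)[0]
# ring of the outer head shell, symmetric about centre
hp=W_t[(r<135)&(v<175)].reshape(-1,3); hp=hp[np.isfinite(hp[:,2])]
print("cap centre in tool mm",p.mean(0)*1000,"slopes deg x,y",np.degrees(co[:2]),len(p))
rows=[]
for vv in range(205,235,3):
    z=W_t[vv,236:282]; z=z[np.isfinite(z[:,2])]; k=np.argsort(z[:,2])[:12]; rows.append([z[:,0].mean(),z[:,1].mean(),np.median(z[k,2])])
rows=np.array(rows)*1000; print(rows.round(1)); print("tube pitch deg",np.degrees(np.polyfit(rows[:,0],rows[:,2],1)[0]),"yaw",np.degrees(np.arctan(np.polyfit(rows[:,0],rows[:,1],1)[0])))
# side/top cams in world: bell/valve heights
E
python3 tilt.py
```

```text
cap centre in tool mm [ 8.88881533e+01 -2.48390399e-02 -4.28949465e+01] slopes deg x,y [-0.05052929  0.04314423] 5410
[[ 32.4  -0.1 -30.1]
 [ 31.1  -0.1 -30.3]
 [ 29.8  -0.1 -30. ]
 [ 28.5  -0.1 -30.2]
 [ 27.1  -0.1 -30.2]
 [ 25.8  -0.1 -30.2]
 [ 24.4  -0.1 -30.3]
 [ 23.   -0.1 -30. ]
 [ 21.7  -0.1 -30.3]
 [ 20.3  -0.1 -30. ]]
tube pitch deg -0.2455178642298285 yaw 0.050208208568972006
```

Grasp is level: pitch and roll are under 0.3°. The head centre is 88.9 mm ahead of the TCP and the underside 7.8 mm below it. I'll lift before crossing.

```bash
python3 -m crank '[0,0,-5,0,0,0,0,0,-10,0,0,0,0,0,-18,0,0,0,0,0,-22,0,0,0,0,0,-22,0,0,0,0,0,-22,0,0,0,0,0,-22,0,0,0,0,0,-15,0,0,0,0,0,-8,0,0,0,0,0,-3,0,0,0,0,0,0,0,0,0,0,0,0,0,0,0]'; python3 go.py 0.5302 0.2439 0.2 -2.5 24
```

```text
time: 7.45
eef_pos: [0.5504, -0.2477, 0.2018]
ee_rot: [-0.0, 0.976, -0.216, -0.001]
contact_force: [0.2, -0.2, -6.7]
finger_gap: 0.25
grasp_force: 98.2
t 7.45 pos [ 0.5504 -0.2477  0.2018] q [-0.44  0.38  1.54 -0.    1.22  1.56]
row mm [ -5.71 -19.83   0.08] rad [-0.      0.0001 -0.0163] x 24.0
```

```bash
python3 -m crank '[-1.4,-5,0,0,0,-0.0041,-2.9,-9.9,0,0,0,-0.0082,-4.3,-14.9,0,0,0,-0.0122,-5.7,-19.8,0,0,0,-0.0163,-7.1,-24.8,0,0,0,-0.0204,-7.1,-24.8,0,0,0,-0.0204,-7.1,-24.8,0,0,0,-0.0204,-7.1,-24.8,0,0,0,-0.0204,-7.1,-24.8,0,0,0,-0.0204,-7.1,-24.8,0,0,0,-0.0204,-7.1,-24.8,0,0,0,-0.0204,-7.1,-24.8,0,0,0,-0.0204]' && python3 -m crank '[-7.1,-24.8,0,0,0,-0.0204,-7.1,-24.8,0,0,0,-0.0204,-7.1,-24.8,0,0,0,-0.0204,-7.1,-24.8,0,0,0,-0.0204,-7.1,-24.8,0,0,0,-0.0204,-7.1,-24.8,0,0,0,-0.0204,-7.1,-24.8,0,0,0,-0.0204,-5.7,-19.8,0,0,0,-0.0163,-4.3,-14.9,0,0,0,-0.0122,-2.9,-9.9,0,0,0,-0.0082,-1.4,-5,0,0,0,-0.0041,-1.4,-5,0,0,0,-0.0041]'; python3 -m crank '[0,0,0,0,0,0,0,0,0,0,0,0,0,0,0,0,0,0]'; python3 go.py 0.5302 0.2439 0.148 -2.5 6; python3 tilt.py|grep -v '\['; python3 tilt.py | head -1
python3 - <<'E'
from h import *
c=bot.capture("top"); im=c["pixels"][100:250,70:230,::-1].astype(float)*1.6
cv2.imwrite("pics/t2.png",cv2.resize(np.clip(im,0,255).astype(np.uint8),None,fx=4,fy=4,interpolation=cv2.INTER_CUBIC))
E
```

```text
time: 8.65
eef_pos: [0.5668, 0.0116, 0.2028]
ee_rot: [-0.0, 0.993, -0.114, -0.0]
contact_force: [-0.5, -0.5, -6.4]
finger_gap: 0.251
grasp_force: 98.4
time: 9.85
eef_pos: [0.5358, 0.244, 0.2027]
ee_rot: [0.0, 1.0, -0.022, 0.0]
contact_force: [0.5, -0.2, -8.1]
finger_gap: 0.248
grasp_force: 98.4
time: 10.15
eef_pos: [0.5361, 0.2433, 0.2028]
ee_rot: [0.0, 1.0, -0.022, 0.0]
contact_force: [0.2, -0.8, -7.8]
finger_gap: 0.25
grasp_force: 98.4
t 10.15 pos [0.5361 0.2433 0.2028] q [ 0.41  0.36  1.58 -0.    1.2   2.02]
row mm [-0.99 -0.05  9.13] rad [ 0.0001 -0.     -0.0001] x 6.0
tube pitch deg -0.18983793378349909 yaw 0.05239530412316046
cap centre in tool mm [ 8.85900434e+01 -7.83335064e-02 -4.26851677e+01] slopes deg x,y [0.01926108 0.07105949] 5410
```

View pics/t2.png

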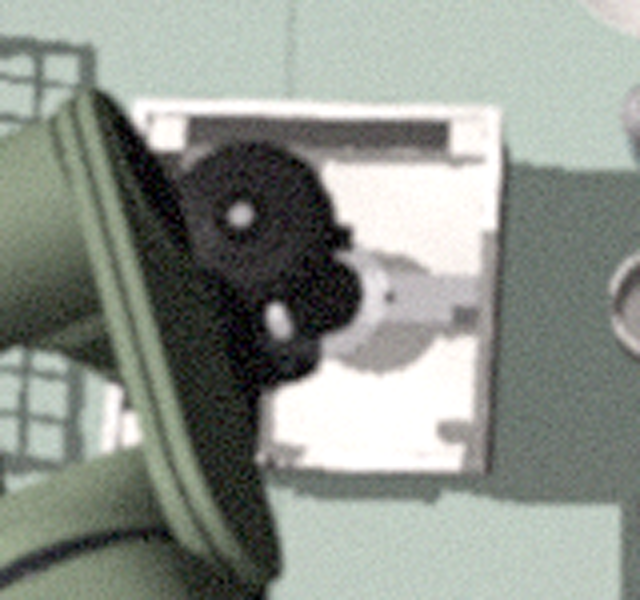

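The top view shows the head cap at crop (241,214), shifted by parallax because it is still high. The cooker is untouched. I'll lower to final height and correct x.

```bash
python3 -m crank '[-0.5,0,3,0,0,0,-1,0,7,0,0,0,-1,0,11,0,0,0,-1,0,12,0,0,0,-1,0,11,0,0,0,-1,0,7,0,0,0,-0.5,0,3,0,0,0,0,0,0,0,0,0,0,0,0,0,0,0,0,0,0,0,0,0]'; python3 go.py 0.5302 0.2439 0.148 -2.5 1
python3 - <<'E'
from h import *
c=bot.capture("top"); save(c,"t3.png",(70,100,230,250),4)
c=bot.capture("wrist"); im=c["pixels"][...,::-1].astype(float)*1.0; cv2.imwrite("pics/w3.png",im.astype(np.uint8)); np.save("w3.npy",cloud(c))
E
```

```text
time: 11.5
eef_pos: [0.5304, 0.2444, 0.1494]
ee_rot: [-0.0, 1.0, -0.022, 0.001]
contact_force: [-0.6, -0.1, -6.9]
finger_gap: 0.243
grasp_force: 98.4
t 11.5 pos [0.5304 0.2444 0.1494] q [ 0.41  0.39  1.67 -0.    1.08  2.03]
row mm [-0.15  0.55  1.42] rad [-0.0006 -0.0013  0.    ] x 1.0
```

View pics/w3.png

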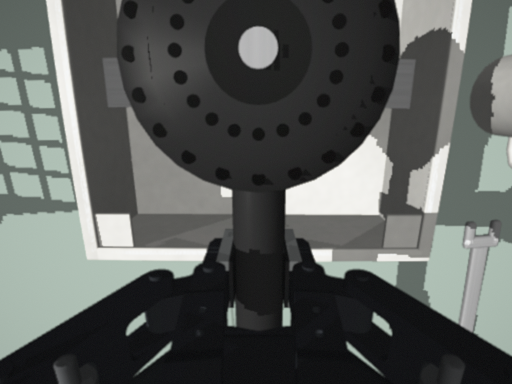

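View pics/t3.png

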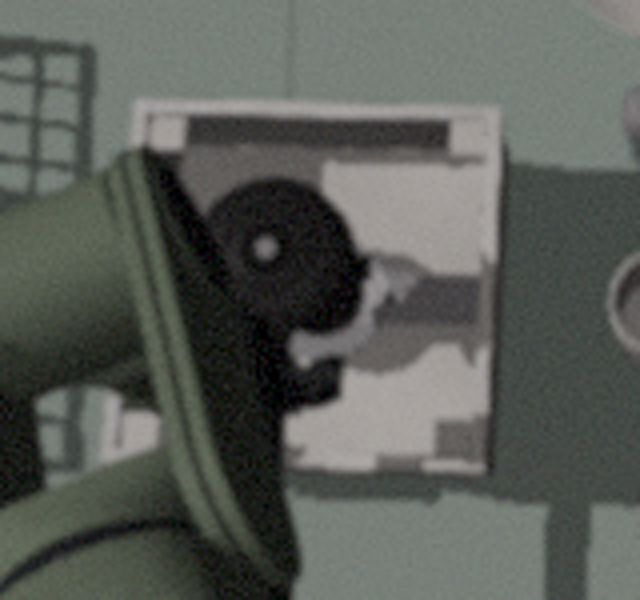

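The wrist view shows the cooker rim's near corners at about (88,261) and (432,261). The side rims run up to about (55,0) and (468,0). The tube crosses the near wall at x≈260, which is the middle. The top view shows the head cap at crop (265,247). I'll compute the residual error from the rim depth points.

```bash
cat > rim.py <<'E'
from h import *
s=bot.get_obs(); c=bot.capture("wrist"); W=np.nanmedian([cloud(c)]+[cloud(bot.capture("wrist")) for _ in range(4)],0)
q=s["ee_rot"]; Rt=R.from_quat([q[1],q[2],q[3],q[0]]).as_matrix()
ok=(W[...,2]>.094)&(W[...,2]<.106)
v,u=np.mgrid[:384,:512]
f=lambda p:cv2.fitLine(p[:,:2].astype(np.float32),cv2.DIST_HUBER,0,.0005,.0005).ravel()
for nm,k in dict(L=(u<130)&(v<235),Rr=(u>395)&(v<235)).items():
    p=((W[ok&k]-s["eef_pos"])@Rt)*1000
    med=np.median(p,0); l=f(p); 
    d=l[:2]*np.sign(l[0]); y0=l[3]+d[1]/d[0]*(88.8-l[2]); res=(p[:,1]-(l[3]+d[1]/d[0]*(p[:,0]-l[2])))
    print(nm,len(p),"angle in tool",np.degrees(np.arctan2(d[1],d[0])),"y at head x",y0,"edges",y0+np.percentile(res,[3,97]),"zw",np.median(W[ok&k][:,2]))
for nm,k in dict(FL=(v>235)&(u<200),FR=(v>235)&(u>310)).items():
    p=((W[ok&k]-s["eef_pos"])@Rt)*1000; p=p[p[:,0]<0] if (p[:,0]<0).sum()>50 else p
    print(nm,len(p),"x",np.percentile(p[:,0],[3,50,97]),"y",np.percentile(p[:,1],[2,98]))
# near-wall notch edges (row scan)
for r in (250,254,258): print(r,[int(x) for x in np.nonzero(ok[r])[0][[0,-1]]])
c=bot.capture("top")
print("cap top-cam", ray(c,[[70-.5+265.5/4,100-.5+247.5/4]],s["eef_pos"][2]+.0427))
print("head by FK",s["eef_pos"]+Rt@np.array([.0888,0,-.0427]))
E
python3 rim.py
```

```text
L 4887 angle in tool -1.6823282 y at head x -120.45372 edges [-127.80012001 -100.27591541] zw 0.1000776112727272
Rr 4614 angle in tool 1.8601806 y at head x 120.684784 edges [106.98444471 127.44698895] zw 0.10011763857975087
FL 2077 x [-35.5554023  -28.57790218 -18.82211502] y [-125.65942926  -44.94775164]
FR 2163 x [-36.45246902 -29.24554085 -18.97424558] y [ 41.82020835 124.38511693]
250 [85, 430]
254 [86, 429]
258 [87, 428]
cap top-cam [[0.61847681 0.24133796 0.1919849 ]]
head by FK [0.61889788 0.24046765 0.19207441]
```

The head is centred within about 1 mm and yaw is within about 0.3°. One last trim of 1.4 mm in height, then I'll check that it's level and still and hand in.

```bash
python3 -m crank '[0,0.2,0.7,0,0,0,0,0,0.7,0,0,0,0,0,0,0,0,0,0,0,0,0,0,0,0,0,0,0,0,0,0,0,0,0,0,0,0,0,0,0,0,0,0,0,0,0,0,0]'; python3 tilt.py | grep -v '^ \[\|^\[\['; sed 's/np.load("top.npy")/cloud(bot.capture("top"))/' m.py > m2.py; python3 m2.py 2>/dev/null| grep 'mug\|shaker'
python3 - <<'E'
from h import *
s=bot.get_obs(); print(s["eef_pos"],abs(s["joint_vel"]).max(),s["time"])
E
```

```text
time: 12.7
eef_pos: [0.5299, 0.2441, 0.1474]
ee_rot: [0.0, 1.0, -0.022, 0.0]
contact_force: [0.9, -0.1, -7.8]
finger_gap: 0.253
grasp_force: 98.4
cap centre in tool mm [ 88.646392     0.19645018 -42.68377837] slopes deg x,y [0.00614104 0.02709694] 5410
tube pitch deg -0.2609621261705026 yaw 0.06460272721354113
[0.52993301 0.24407274 0.14739574] 0.0029738933534624837 12.9
```

```bash
python3 -c "
from station import bot
print(bot.close_job())"
```

```text
the job is handed in; nothing more can be done
None
```

I handed in the job at about 13 s: the burner is gripped at its balance point and held level (within 0.3°) and still, about 4 cm above the rim, with the head within about 1 mm of the cooker's centre and the tube over the notch, pointing out; I did not re-measure the mug, shaker and wrench at the end, but the carry was planned to clear them and the last views show no sign of contact.

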